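Bench check of a garage-door control box

TASK

The new garage-door control box lies on the bench to be checked before it goes on the wall: with a fingertip press the white open button, then the red stop button, then the black close button, each lightly but right down and letting it come back out before the next. Then push the red emergency-stop mushroom in until it stays in, so that the box is left locked out. Press gently, do not pick the box up or shove it about, and leave the tools and fixings round it alone.

Things in the scene. Friction and masses are not known exactly. Their poses are not given: they have to be found in the camera images.
- control_box: Loose grey garage-door control box, 164 x 274 x 90 mm high to its light lid, 1.3 to 2.3 kg, lying on its back on 4 mm cardboard. Origin: centre of its underside, z up. Middle line of the lid = its y axis: +y end has a narrow black display, -y end three black glands (reach 26 mm beyond the box). At y = +80, +32, -16, -82 mm: white open, red stop, black close button, red mushroom.
- open_top (a point): White push button with a black arrow pointing to the box's upper end: open. 29 mm across, its top standing 12 mm above its steel collar (39 mm across) and 16 mm above the lid; the point is the middle of the cap's top face, 110 mm above the bench when out. Nearest the display window.
- stop_top (a point): Flat red push button with a white square: stop. Middle of the three, 48 mm from either neighbour. 29 mm across, its top standing 12 mm above its steel collar (39 mm across) and 16 mm above the lid; the point is the middle of the cap's top face, 110 mm above the bench when out.
- close_top (a point): Black push button with a white arrow pointing to the box's lower end: close. 29 mm across, its top standing 12 mm above its steel collar (39 mm across) and 16 mm above the lid; the point is the middle of the cap's top face, 110 mm above the bench when out. 66 mm from the mushroom.
- estop_top (a point): Red mushroom-head emergency stop, head 40 mm across, on a yellow disc 64 mm across, nearest the glands. The point is the middle of the head's top, 34 mm above the lid (128 mm above the bench) when out.
- open_button (a joint): Travel of the open button: 0 = out, 0.006 m = right down; a spring returns it (1.6 N at the top, 4 N right down, then a hard stop); counts as pressed above 0.0045 and as out below 0.0015
- stop_button (a joint): Travel of the stop button: 0 = out, 0.006 m = right down; a spring returns it (1.6 N at the top, 4 N right down, then a hard stop); counts as pressed above 0.0045 and as out below 0.0015
- close_button (a joint): Travel of the close button: 0 = out, 0.006 m = right down; a spring returns it (1.6 N at the top, 4 N right down, then a hard stop); counts as pressed above 0.0045 and as out below 0.0015
- estop (a joint): Travel of the emergency stop: 0 = out, 0.007 m = in. About 6 N pushes it down; no spring returns it, it stays where it is left; hard stop at the bottom; counts as in above 0.0055.
- screwdriver: Orange-handled screwdriver, 200 mm long, lying along the box's right (+x) side, its middle 120 to 140 mm from the box's middle. Leave alone.
- level: Blue and aluminium spirit level, 230 x 22 x 46 mm, lying outside the screwdriver. Leave alone.
- tape: Yellow tape measure, 68 x 36 x 66 mm high, on the box's left (-x) side. Leave alone.
- tub: Open blue tub of wall plugs and screws, 105 x 75 x 36 mm high, on the box's left (-x) side. Leave alone.

How it is judged:
On the way, in this order (a step that is already met when the one before it is completed fails the run):
1. the open button (white, up arrow) is pressed down, the others out (value of joint open_button above 0.0045 m and value of joint each of stop_button, close_button below 0.0015 m and value of joint estop below 0.002 m), for 0.05 s.
2. the stop button (red, middle) is pressed down, the others out (value of joint stop_button above 0.0045 m and value of joint each of open_button, close_button below 0.0015 m and value of joint estop below 0.002 m), for 0.05 s.
3. the close button (black, down arrow) is pressed down, the others out (value of joint close_button above 0.0045 m and value of joint each of open_button, stop_button below 0.0015 m and value of joint estop below 0.002 m), for 0.05 s.
4. the emergency-stop mushroom is pushed in, the three buttons out (value of joint estop above 0.0055 m and value of joint each of open_button, stop_button, close_button below 0.0015 m), for 0.1 s.
At the end, for the whole second after the job is handed in: The emergency stop is in (over 5.5 of 7 mm) and all three push buttons are out (under 1.5 mm); the control box lies flat and still within 20 mm of where it was, and the screwdriver, level, tape and tub are within 15 mm of where they were (all of step 4 and distance of control_box from where it was at the start of the episode below 0.02 m and angle between control_box's own z axis and vertical below 0.05 rad and linear speed of control_box below 0.02 m/s and distance of each of screwdriver, tape, tub, level from where it was at the start of the episode below 0.015 m); the robot touches nothing.
It fails at once if two push buttons are down at once (value of joint each of open_button, stop_button above 0.003 m or value of joint each of stop_button, close_button above 0.003 m or value of joint each of open_button, close_button above 0.003 m).
It fails at once if a push button is pressed while the emergency stop is in (value of joint estop above 0.0035 m and value of joint any of open_button, stop_button, close_button above 0.003 m).
It fails at once if the robot presses on the control box harder than 30 N (contact force between any of the fingers, the arm and control_box above 30 N).
It fails at once if the control box is shoved, lifted or carried (more than 20 mm) or tipped (distance of control_box from where it was at the start of the episode above 0.02 m or angle between control_box's own z axis and vertical above 0.15 rad).
It fails at once if the screwdriver, level, tape measure or tub is moved more than 15 mm (distance of any of screwdriver, tape, tub, level from where it was at the start of the episode above 0.015 m).
It also fails if it takes over 42 s, if anything falls off the work surface, if the arm or the gripper's body presses on something with over 40 N, if the wrist force passes 120 N, or if a joint passes its speed limit or range.

ROBOT

A 6-joint arm with a two-finger parallel gripper is mounted at the origin on the work surface. World frame = base frame: x ahead of the robot, y to its left, z up, the work surface at z = 0. Lengths are in m, angles in rad, forces in N, time in s.
With the tool pointing down it reaches from about 0.35 to 0.975 m from the base axis. Payload 4.9 kg.
Tool frame: the origin (TCP) lies at the very end of the fingers, on their centre line; the grasp point (between the pads) lies 19 mm behind it; x points along the fingers, y is the direction in which the jaws open and shut, and the axes are right-handed (so a half turn about x gives the same grasp; the last joint's range is limited). The gripper opens to 85 mm and grips with 20 to 120 N. Pads are 22 mm wide; open, the fingers measure 114 mm over their backs; the gripper's body (76 mm by 85 mm) begins 54 mm behind the grasp point. The pads swing forward as they close: fully open they stand 13 mm farther back than shut.
Start: joints at [-1.3, 0.053, 1.613, -0, 1.476, -0.119], TCP at [0.237, -0.578, 0.231] pointing down, gripper open.
Joint ranges: [-3.01, 3.01], [-1.01, 2.22], [0.06, 2.58], [-1.02, 4.17], [0.09, 2.62], [-3.14, 3.14]. Speed limits (rad/s): [2.57, 2.57, 3.14, 3.14, 3.14, 3.14].

INTERFACE

Orientations are given as a rotation vector (axis times angle).
In Python, from station import ctrl, get_image, calibration, finish_job, search_frame, cut_out, mark_of gives the robot as it stands. The module is installed in compiled form; this text tells all that it offers.
- The arm moves only by the tool arm_command, never from a script. Its argument "plan" is a list that holds one entry, the list of rows, each a list of 7 numbers: the shift along the tool's x, y, z in m, then the turn, a rotation vector about the tool's x, y, z in degrees, then the finger opening in m, from 0 to 0.0854. A call has 1 to 20 rows; each row shifts and turns the pose as measured when the row begins, along the tool's axes as they then stand; what a row does not reach is not made up. A row lasts 1/12 s, in which the tool goes at most 41.7 mm and 7.16 degrees, less where a joint would pass 70% of its speed; a pose out of reach is approached as far as the arm can. A call with a gripper value outside its range is refused whole. The fingers move at their own pace and stop on an object; "squeeze" is the grip in N (left out, the last holds). Time passes only in rows, so rows that do not move let the fingers close. It gives the time, the measured TCP pose, the force and the opening at its end, in the units of the state.
- ctrl.get_obs(): the state, without advancing time (a new reading comes with each control period).
- get_image(name): name is "scene" or "side" or "wrist"; returns the picture (384x512x3 uint8, red, green, blue); there is no depth.
- calibration(name): a dict with "fx", "fy", "cx", "cy" (pixels), "cam_to_world" (4x4, takes a point from camera to world coordinates); the wrist camera has in their place "hand_eye" (4x4, takes a point from camera to tool coordinates, whose origin is the TCP and whose axes are the tool frame's). Camera axes: x right, y down, z forward; pixel columns grow to the right and rows downward; lengths in m; the calibration is good to about 2 mm. A picture is of the moment at which its call begins: read the wrist's pose just before it. calibration takes no time and is no camera call.
- finish_job(): hands the job in, once; it reports no verdict.
Trained networks look in the newest picture that a camera, given by its name, has taken for a name from the list of things; names that differ only in an ending like _2 or _b are one class to them, and where a whole thing is asked for, a point or a joint stands for the part that bears it (a point fixed in the world has none). Each returns a list of dicts, best first, with "conf" (0 to 1); they miss things now and then, are a little off and sometimes report something else, mostly with a low value. They report only what shows in the picture. A call takes as long as a camera call.
- search_frame(camera, thing): "at" ([x, y, z] in m, in the coordinates of the camera as it stood for that picture, good to about 4 mm: the middle of the surface that is visible of it).
- cut_out(camera, thing): "mask" (384x512 bool, what is visible of it).
- mark_of(camera, thing): "at" ([x, y, z] in m, in the coordinates of the camera as it stood for that picture, good to about 4 mm: a listed point, or the origin of a listed thing).
The state is a dict: "t": time; "q": joint angles; "dq": joint speeds; "effort": joint torques, N m; "tool_pos": TCP position; "tool_rot": TCP orientation; "contact_force": force on the tool from outside, world axes, zero at the start; "wrist_torque": the same for the moment, N m; "opening": finger opening in m.
Only numpy, scipy, OpenCV 4.12 (cv2) and the standard library are available. Lean on these libraries where they do the work, as an engineer would, in place of code of your own. Each camera call takes 0.05 s, during which the arm holds its last target. There are 200 camera calls.

## Working session

There is one attempt and no reset: what is moved stays moved. The work goes in short steps, Python scripts to look and compute and a tool call to move; the robot and the scene stay as the last step left them, time stands still between calls to the robot, and variables do not carry over. Pictures are saved under pics/ and viewed, about 8 in all and at most 12, crops included, and the job is handed in when it is done.

Besides the shell and the picture viewer there is one more tool, called as name(argument=value, ...), one argument or row to a line, values as JSON. arm_command: Moves the arm, as the interface text tells. Its arguments: {"type":"object","properties":{"plan":{"type":"array","items":{"type":"array","items":{"type":"array","items":{"type":"number"}}}},"squeeze":{"type":"number"}},"required":["plan"]}

```bash
mkdir -p pics; cat > h.py <<'E'
import numpy as np, cv2
from scipy.spatial.transform import Rotation as R
from station import *
P=["open_top","stop_top","close_top","estop_top"]
def T():
    o=ctrl.get_obs();M=np.eye(4);M[:3,:3]=R.from_rotvec(o["tool_rot"]).as_matrix();M[:3,3]=o["tool_pos"];return M
def look(cam,names=P,save=None):
    c=calibration(cam)
    M=c["cam_to_world"] if cam!="wrist" else T()@np.array(c["hand_eye"])
    im=get_image(cam)
    if save: cv2.imwrite("pics/"+save,im[:,:,::-1])
    out={}
    for n in names:
        for d in mark_of(cam,n)[:2]:
            a=np.array(d["at"]);w=(np.array(M)@np.r_[a,1])[:3]
            px=(c["fx"]*a[0]/a[2]+c["cx"],c["fy"]*a[1]/a[2]+c["cy"])
            print(cam,n,round(d["conf"],2),np.round(w,4),np.round(px,1)); out.setdefault(n,w)
    return out
E
python3 - <<'E'
from h import *
o=ctrl.get_obs();print({k:np.round(v,3) for k,v in o.items()});print(np.round(T(),3))
print(np.round(calibration("wrist")["hand_eye"],3))
N=P+["control_box","screwdriver","level","tape","tub"]
look("scene",N,"s1.png");look("side",N,"d1.png")
cv2.imwrite("pics/both.png",cv2.resize(np.hstack([cv2.imread("pics/s1.png"),cv2.imread("pics/d1.png")]),(800,300)))
E
```

```text
{'t': np.float64(0.0), 'q': array([-1.3  ,  0.053,  1.614,  0.   ,  1.476, -0.119]), 'dq': array([-0.001,  0.001,  0.   , -0.001,  0.001, -0.002]), 'effort': array([-0.0000e+00, -3.9369e+01, -3.7017e+01, -0.0000e+00,  7.0000e-03,
        0.0000e+00]), 'tool_pos': array([ 0.237, -0.577,  0.23 ]), 'tool_rot': array([ 2.008,  0.399, -2.009]), 'contact_force': array([ 0.397, -0.166,  0.619]), 'wrist_torque': array([0.012, 0.062, 0.022]), 'opening': np.float64(0.086)}
[[-0.001  0.38  -0.925  0.237]
 [ 0.002 -0.925 -0.38  -0.577]
 [-1.    -0.002 -0.     0.23 ]
 [ 0.     0.     0.     1.   ]]
[[-0.    -0.301  0.954 -0.142]
 [ 1.     0.001  0.     0.   ]
 [-0.001  0.954  0.301 -0.075]
 [ 0.     0.     0.     1.   ]]
scene open_top 0.67 [ 0.5404 -0.0426  0.1058] [256.6 170.1]
scene stop_top 0.65 [ 0.5407 -0.0948  0.1043] [241.5 159.8]
scene close_top 0.49 [ 0.5369 -0.1417  0.1105] [229.8 147.8]
scene estop_top 0.6 [ 0.5291 -0.2093  0.1295] [214.5 127.8]
scene control_box 0.8 [ 0.5395 -0.126   0.0044] [235.2 185. ]
scene screwdriver 0.91 [ 0.6588 -0.1385 -0.0009] [193.5 206.3]
scene screwdriver 0.33 [ 0.535  -0.142   0.1091] [230.4 147.9]
scene level 0.73 [ 7.479e-01 -1.148e-01  3.000e-04] [166.5 230.4]
scene level 0.38 [ 0.5403 -0.0937  0.1075] [241.9 158.8]
scene tape 0.83 [ 0.3847 -0.0425  0.0044] [301.5 174.4]
scene tub 0.97 [ 0.3539 -0.1879  0.0022] [271.7 145.7]
side open_top 0.68 [ 0.5381 -0.0466  0.1108] [280.3 176.5]
side close_top 0.66 [ 0.5319 -0.1396  0.1045] [293.5 158.7]
side close_top 0.2 [ 0.3583 -0.184   0.0013] [365. 200.]
side estop_top 0.7 [ 0.5274 -0.2058  0.128 ] [302.7 137.3]
side control_box 0.95 [ 0.5361 -0.1253  0.0053] [287.2 197.4]
side screwdriver 0.55 [ 0.659  -0.1407  0.0047] [241.1 184.5]
side level 0.98 [ 0.7475 -0.1071  0.0011] [203.2 186. ]
side tape 0.95 [ 0.3826 -0.0405  0.0067] [348.1 233.4]
side tub 0.85 [ 0.3582 -0.1827  0.0027] [365.2 199.9]
```

View pics/both.png

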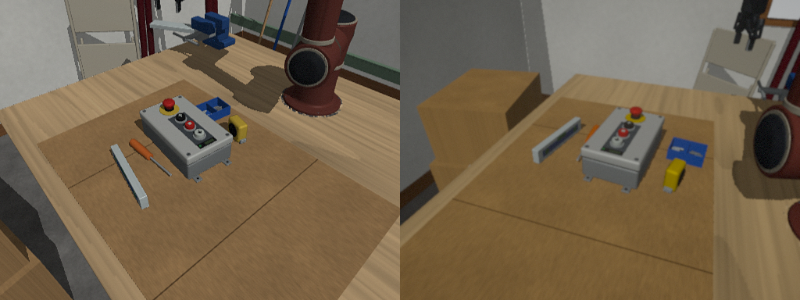

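The box lies with its +y axis close to world +y, and the white button is at the near end. The scene and side cameras agree to within about 5 mm. I'll move above the box with the fingers closed, then measure with the wrist camera.

arm_command(
  plan=[
    [[-0.01, 0, 0, 0, 0, 0, 0], [-0.003, -0.0205, -0.0303, 0, 0, 0, 0], [-0.003, -0.0205, -0.0303, 0, 0, 0, 0], [-0.003, -0.0205, -0.0303, 0, 0, 0, 0], [-0.003, -0.0205, -0.0303, 0, 0, 0, 0], [-0.003, -0.0205, -0.0303, 0, 0, 0, 0], [-0.003, -0.0205, -0.0303, 0, 0, 0, 0], [-0.003, -0.0205, -0.0303, 0, 0, 0, 0], [-0.003, -0.0205, -0.0303, 0, 0, 0, 0], [-0.003, -0.0205, -0.0303, 0, 0, 0, 0], [-0.003, -0.0205, -0.0303, 0, 0, 0, 0], [-0.003, -0.0205, -0.0303, 0, 0, 0, 0], [-0.003, -0.0205, -0.0303, 0, 0, 0, 0], [-0.003, -0.0205, -0.0303, 0, 0, 0, 0], [-0.003, -0.0205, -0.0303, 0, 0, 0, 0], [-0.003, -0.0205, -0.0303, 0, 0, 0, 0], [0, 0, 0, 0, 0, 0, 0], [0, 0, 0, 0, 0, 0, 0]],
  ],
  squeeze=20,
)

```text
t: 2.5
tool_pos: [0.5563, -0.1021, 0.3056]
tool_rot: [2.02, 0.376, -1.989]
contact_force: [-0.2, 1.1, 0.5]
opening: 0.0
```

```bash
python3 - <<'E'
from h import *
o=ctrl.get_obs();print(o["t"],o["tool_pos"],o["opening"],o["dq"].round(3));print(np.round(T(),3))
look("wrist",P+["control_box"],"w1.png");look("scene");look("side")
E
```

```text
2.5 [ 0.55629132 -0.10205522  0.30564812] 4.957766124640318e-05 [ 0.059  0.008 -0.032  0.031  0.001  0.018]
[[ 0.017  0.375 -0.927  0.556]
 [-0.011 -0.927 -0.376 -0.102]
 [-1.     0.017 -0.012  0.306]
 [ 0.     0.     0.     1.   ]]
wrist open_top 0.58 [ 0.5437 -0.0443  0.1089] [206.2 158.6]
wrist close_top 0.68 [ 0.5351 -0.1403  0.1092] [280.8 195.3]
wrist estop_top 0.9 [ 0.5236 -0.2046  0.1241] [328.4 227.3]
wrist control_box 0.63 [ 0.5328 -0.1244  0.0074] [265.  172.5]
scene open_top 0.44 [ 0.5408 -0.0438  0.1091] [256.1 168.8]
scene stop_top 0.67 [ 0.5416 -0.0941  0.1078] [241.3 158.9]
scene close_top 0.41 [ 0.5347 -0.141   0.1131] [230.7 146.7]
scene estop_top 0.66 [ 0.5262 -0.2108  0.129 ] [215.1 127.3]
scene estop_top 0.16 [ 0.7461 -0.1149  0.0024] [167.1 229.3]
side open_top 0.66 [ 0.5406 -0.0483  0.1095] [279.3 176.4]
side stop_top 0.63 [ 0.5379 -0.0911  0.1046] [285.6 168.6]
side close_top 0.63 [ 0.5307 -0.1394  0.1047] [294.  158.7]
side estop_top 0.61 [ 0.5261 -0.206   0.1276] [303.2 137.5]
```

View pics/w1.png

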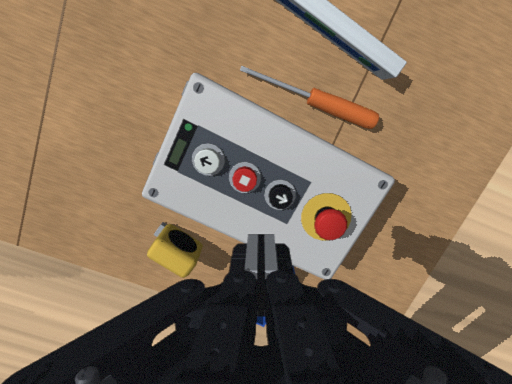

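The picture matches the nets: white at (207,160), red at (244,179), black at (281,195), mushroom at (330,224). I'll fit the box line to all of these readings and go above the white button.

```bash
cat >> h.py <<'E'
G={"open":(.5422,-.0450),"stop":(.5377,-.0928),"close":(.5333,-.1406),"estop":(.5272,-.2063)}
def to(n,z):
    o=ctrl.get_obs();M=T();d=M[:3,:3].T@(np.r_[G[n],z]-M[:3,3])
    t=np.degrees(np.cross([1,0,0],M[:3,:3].T@[0,0,-1]))
    print("t",round(o["t"],2),"pos",M[:3,3].round(4),"f",o["contact_force"].round(1),"delta mm",(1e3*d).round(1),"turn",t.round(2))
E
python3 -c "
from h import *
to('open',.125)"
```

```text
t 3.3 pos [ 0.5556 -0.1035  0.3046] f [ 0.5 -0.4  0.9] delta mm [178.7 -62.1  -7.3] turn [ 0.   -0.66 -0.9 ]
```

arm_command(
  plan=[
    [[0.02, -0.0125, -0.0015, 0, -0.7, -0.9, 0], [0.03, -0.0125, -0.0015, 0, 0, 0, 0], [0.03, -0.0125, -0.0015, 0, 0, 0, 0], [0.03, -0.0125, -0.0015, 0, 0, 0, 0], [0.03, -0.0125, -0.0015, 0, 0, 0, 0], [0.01, 0, 0, 0, 0, 0, 0], [0, 0, 0, 0, 0, 0, 0], [0, 0, 0, 0, 0, 0, 0], [0, 0, 0, 0, 0, 0, 0]],
  ],
)

```text
t: 4.05
tool_pos: [0.5426, -0.043, 0.1543]
tool_rot: [2.018, 0.382, -2.003]
contact_force: [0.4, -0.1, 0.2]
opening: -0.0
```

```bash
python3 -c "
from h import *
to('open',.125)
look('wrist',save='w2.png');look('side',P,'d2.png')
cv2.imwrite('pics/b2.png',np.hstack([cv2.imread('pics/w2.png')[:,100:450],cv2.resize(cv2.imread('pics/d2.png')[90:220,220:350],(384,384))]))
"
```

```text
t 4.05 pos [ 0.5426 -0.043   0.1543] f [ 0.4 -0.1  0.2] delta mm [29.3  1.5  1.3] turn [ 0.   -0.35 -0.41]
wrist open_top 0.67 [ 0.5458 -0.0425  0.1084] [260.7 209.9]
wrist stop_top 0.83 [ 0.5345 -0.0911  0.1104] [320.  249.7]
wrist close_top 0.6 [ 0.5337 -0.1407  0.1054] [380.1 270.1]
wrist estop_top 0.94 [ 0.5254 -0.2037  0.1232] [463.6 322.7]
side open_top 0.74 [ 0.5341 -0.1382  0.1059] [292.5 158.2]
side open_top 0.65 [ 0.5412 -0.0465  0.1103] [278.8 176.5]
side stop_top 0.55 [ 0.538  -0.0942  0.1073] [286.  166.8]
side close_top 0.59 [ 0.5324 -0.1395  0.1067] [293.3 157.8]
side estop_top 0.51 [ 0.526  -0.2049  0.1294] [303.2 137. ]
```

View pics/b2.png

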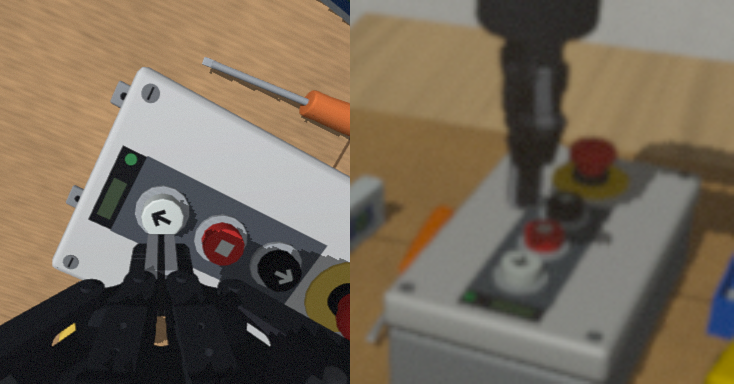

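The wrist view (left) shows the fingertips over the white cap, and the re-measured positions agree to about 2 mm. Next I'll come down to just above it.

arm_command(
  plan=[
    [[0.02, 0.0015, 0.0013, 0, 0, 0, 0], [0.013, 0, 0, 0, 0, 0, 0], [0.003, 0, 0, 0, 0, 0, 0], [0, 0, 0, 0, 0, 0, 0]],
  ],
)

```text
t: 4.88
tool_pos: [0.5424, -0.0447, 0.1171]
tool_rot: [2.019, 0.382, -2.002]
contact_force: [1.1, -0.5, -0.0]
opening: -0.0
```

arm_command(
  plan=[
    [[0.002, 0, 0, 0, 0, 0, 0], [0.002, 0, 0, 0, 0, 0, 0], [0, 0, 0, 0, 0, 0, 0]],
  ],
)

```text
t: 5.13
tool_pos: [0.5426, -0.0445, 0.1131]
tool_rot: [2.019, 0.382, -2.002]
contact_force: [-0.5, 0.2, -0.1]
opening: -0.0003
```

```bash
python3 -c "
from h import *
to('open',.104)"
```

```text
t 5.13 pos [ 0.5426 -0.0445  0.1131] f [-0.5  0.2 -0.1] delta mm [9.1 0.2 0.6] turn [ 0.   -0.41 -0.42]
```

Near the cap, 2 mm steps track exactly. I'll creep down onto it.

arm_command(
  plan=[
    [[0.002, 0, 0, 0, 0, 0, 0], [0.002, 0, 0, 0, 0, 0, 0], [0.001, 0, 0, 0, 0, 0, 0], [0, 0, 0, 0, 0, 0, 0]],
  ],
)

```text
t: 5.47
tool_pos: [0.5436, -0.0446, 0.1096]
tool_rot: [2.02, 0.381, -1.999]
contact_force: [-0.6, 0.4, 1.6]
opening: -0.0002
```

arm_command(
  plan=[
    [[0.001, 0, 0, 0, 0, 0, 0], [0.001, 0, 0, 0, 0, 0, 0], [0, 0, 0, 0, 0, 0, 0]],
  ],
)

```text
t: 5.72
tool_pos: [0.5438, -0.0447, 0.1084]
tool_rot: [2.02, 0.381, -1.999]
contact_force: [-1.9, 0.2, 2.0]
opening: 0.0002
```

arm_command(
  plan=[
    [[0.0012, 0, 0, 0, 0, 0, 0], [0.0012, 0, 0, 0, 0, 0, 0], [0.0012, 0, 0, 0, 0, 0, 0], [0, 0, 0, 0, 0, 0, 0]],
  ],
)

```text
t: 6.05
tool_pos: [0.544, -0.0447, 0.1053]
tool_rot: [2.02, 0.381, -1.999]
contact_force: [-2.1, 0.7, 3.3]
opening: 0.0
```

arm_command(
  plan=[
    [[0.001, 0, 0, 0, 0, 0, 0], [0.001, 0, 0, 0, 0, 0, 0]],
  ],
)

```text
t: 6.22
tool_pos: [0.5441, -0.0447, 0.104]
tool_rot: [2.02, 0.381, -1.999]
contact_force: [-5.9, 0.7, 9.4]
opening: -0.0002
```

The force rose to 9 N at z = 0.104, so it's on the hard stop. I'll hold it briefly and retract.

arm_command(
  plan=[
    [[0, 0, 0, 0, 0, 0, 0], [-0.003, 0, 0, 0, 0, 0, 0], [-0.008, 0, 0, 0, 0, 0, 0], [-0.012, 0, 0, 0, 0, 0, 0], [0, 0, 0, 0, 0, 0, 0]],
  ],
)

```text
t: 6.63
tool_pos: [0.5444, -0.0448, 0.1285]
tool_rot: [2.022, 0.381, -1.997]
contact_force: [1.0, -0.1, 0.3]
opening: -0.0002
```

```bash
python3 -c "
from h import *
to('stop',.122)
look('side',P,'d3.png')"
```

```text
t 6.63 pos [ 0.5444 -0.0448  0.1285] f [ 1.  -0.1  0.3] delta mm [ 6.6 42.  24.2] turn [ 0.   -0.59 -0.55]
side open_top 0.52 [ 0.5383 -0.0425  0.1086] [279.6 178.4]
side stop_top 0.69 [ 0.5408 -0.0458  0.1116] [278.9 176.1]
side stop_top 0.67 [ 0.7495 -0.1079  0.0034] [202.6 184.9]
side close_top 0.5 [ 0.5352 -0.1406  0.1068] [292.3 157.3]
side estop_top 0.49 [ 0.5282 -0.205   0.128 ] [302.3 137.4]
```

arm_command(
  plan=[
    [[0, 0.01, 0.006, 0, -0.6, -0.6, 0], [0, 0.012, 0.007, 0, 0, 0, 0], [0, 0.012, 0.007, 0, 0, 0, 0], [0, 0.008, 0.004, 0, 0, 0, 0], [0.003, 0, 0, 0, 0, 0, 0], [0, 0, 0, 0, 0, 0, 0]],
  ],
)

```text
t: 7.38
tool_pos: [0.5335, -0.0963, 0.1191]
tool_rot: [2.002, 0.396, -2.027]
contact_force: [-0.2, -0.3, -1.0]
opening: 0.0001
```

```bash
python3 -c "
from h import *
to('stop',.113)"
```

```text
t 7.38 pos [ 0.5335 -0.0963  0.1191] f [-0.2 -0.3 -1. ] delta mm [ 6.  -1.6 -5.2] turn [-0.    0.62  0.48]
```

arm_command(
  plan=[
    [[0.002, -0.0016, -0.005, 0, 0.5, 0.4, 0], [0.002, 0, 0, 0, 0, 0, 0], [0, 0, 0, 0, 0, 0, 0], [0.002, 0, 0, 0, 0, 0, 0], [0, 0, 0, 0, 0, 0, 0]],
  ],
)

```text
t: 7.8
tool_pos: [0.5377, -0.0911, 0.1114]
tool_rot: [2.009, 0.393, -2.015]
contact_force: [-0.0, -0.1, -0.3]
opening: 0.0003
```

```bash
python3 -c "
from h import *
to('stop',.105)"
```

```text
t 7.8 pos [ 0.5377 -0.0911  0.1114] f [-0.  -0.1 -0.3] delta mm [6.4 1.6 0.6] turn [-0.    0.12  0.15]
```

arm_command(
  plan=[
    [[0.001, 0.0015, 0.0005, 0, 0, 0, 0], [0.0015, 0, 0, 0, 0, 0, 0], [0.0015, 0, 0, 0, 0, 0, 0], [0.0012, 0, 0, 0, 0, 0, 0], [0.001, 0, 0, 0, 0, 0, 0]],
  ],
)

```text
t: 8.22
tool_pos: [0.538, -0.0924, 0.1061]
tool_rot: [2.008, 0.394, -2.014]
contact_force: [-1.9, 0.9, 3.5]
opening: 0.0002
```

arm_command(
  plan=[
    [[0.001, 0, 0, 0, 0, 0, 0], [0.001, 0, 0, 0, 0, 0, 0]],
  ],
)

```text
t: 8.38
tool_pos: [0.538, -0.0924, 0.1046]
tool_rot: [2.008, 0.394, -2.014]
contact_force: [-3.1, 0.9, 2.5]
opening: -0.0
```

arm_command(
  plan=[
    [[0.001, 0, 0, 0, 0, 0, 0], [0, 0, 0, 0, 0, 0, 0]],
  ],
)

```text
t: 8.55
tool_pos: [0.5381, -0.0924, 0.1042]
tool_rot: [2.008, 0.394, -2.014]
contact_force: [-2.8, 0.0, 3.8]
opening: -0.0001
```

arm_command(
  plan=[
    [[0.001, 0, 0, 0, 0, 0, 0], [0, 0, 0, 0, 0, 0, 0]],
  ],
)

```text
t: 8.72
tool_pos: [0.5382, -0.0925, 0.1043]
tool_rot: [2.008, 0.394, -2.015]
contact_force: [-2.9, 0.6, 4.9]
opening: -0.0
```

arm_command(
  plan=[
    [[-0.003, 0, 0, 0, 0, 0, 0], [-0.008, 0, 0, 0, 0, 0, 0], [-0.009, 0, 0, 0, 0, 0, 0], [0, 0, 0, 0, 0, 0, 0]],
  ],
)

```text
t: 9.05
tool_pos: [0.5388, -0.0926, 0.1251]
tool_rot: [2.01, 0.393, -2.013]
contact_force: [1.0, -0.3, 0.3]
opening: -0.0
```

```bash
python3 -c "
from h import *
to('close',.118)"
```

```text
t 9.05 pos [ 0.5388 -0.0926  0.1251] f [ 1.  -0.3  0.3] delta mm [ 7.1 42.4 23.1] turn [-0.    0.07  0.09]
```

Stop bottomed: z stalled at 0.104 as the force rose. Next is the close button.

arm_command(
  plan=[
    [[0, 0.01, 0.0055, 0, 0, 0, 0], [0, 0.011, 0.006, 0, 0, 0, 0], [0, 0.011, 0.006, 0, 0, 0, 0], [0, 0.006, 0.003, 0, 0, 0, 0], [0.002, 0, 0, 0, 0, 0, 0], [0.002, 0, 0, 0, 0, 0, 0], [0, 0, 0, 0, 0, 0, 0]],
  ],
)

```text
t: 9.63
tool_pos: [0.5329, -0.1417, 0.12]
tool_rot: [2.011, 0.391, -2.014]
contact_force: [-0.0, -0.5, -0.5]
opening: 0.0003
```

```bash
python3 -c "
from h import *
to('close',.112)"
```

```text
t 9.63 pos [ 0.5329 -0.1417  0.12  ] f [-0.  -0.5 -0.5] delta mm [ 8.  -0.8 -0.8] turn [-0.    0.09  0.08]
```

arm_command(
  plan=[
    [[0.003, -0.001, -0.001, 0, 0, 0, 0], [0.003, 0, 0, 0, 0, 0, 0], [0.002, 0, 0, 0, 0, 0, 0], [0.001, 0, 0, 0, 0, 0, 0], [0, 0, 0, 0, 0, 0, 0]],
  ],
)

```text
t: 10.05
tool_pos: [0.5332, -0.1394, 0.1093]
tool_rot: [2.009, 0.392, -2.015]
contact_force: [-0.3, -1.1, 2.9]
opening: -0.0001
```

arm_command(
  plan=[
    [[0.0015, 0, 0, 0, 0, 0, 0], [0.0015, 0, 0, 0, 0, 0, 0], [0.0012, 0, 0, 0, 0, 0, 0], [0.001, 0, 0, 0, 0, 0, 0]],
  ],
)

```text
t: 10.38
tool_pos: [0.5334, -0.1394, 0.1052]
tool_rot: [2.007, 0.392, -2.014]
contact_force: [-2.2, -0.3, 3.5]
opening: 0.0002
```

arm_command(
  plan=[
    [[0.001, 0, 0, 0, 0, 0, 0], [0.001, 0, 0, 0, 0, 0, 0], [0, 0, 0, 0, 0, 0, 0]],
  ],
)

```text
t: 10.63
tool_pos: [0.5334, -0.1394, 0.1043]
tool_rot: [2.007, 0.393, -2.015]
contact_force: [-2.4, 0.3, 4.1]
opening: -0.0
```

arm_command(
  plan=[
    [[0.001, 0, 0, 0, 0, 0, 0], [0, 0, 0, 0, 0, 0, 0]],
  ],
)

```text
t: 10.8
tool_pos: [0.5335, -0.1394, 0.1042]
tool_rot: [2.007, 0.393, -2.015]
contact_force: [-2.7, 0.3, 3.9]
opening: 0.0003
```

arm_command(
  plan=[
    [[-0.003, 0, 0, 0, 0, 0, 0], [-0.008, 0, 0, 0, 0, 0, 0], [-0.015, 0, 0, 0, 0, 0, 0], [-0.015, 0, 0, 0, 0, 0, 0], [0, 0, 0, 0, 0, 0, 0]],
  ],
)

```text
t: 11.22
tool_pos: [0.5337, -0.1387, 0.1455]
tool_rot: [2.009, 0.394, -2.015]
contact_force: [0.4, 0.3, 1.8]
opening: -0.0002
```

```bash
python3 -c "
from h import *
to('estop',.145)
look('wrist',save='w4.png');look('side',save='d4.png')
cv2.imwrite('pics/b4.png',np.hstack([cv2.imread('pics/w4.png')[:,100:450],cv2.resize(cv2.imread('pics/d4.png')[90:220,220:350],(384,384))]))"
```

```text
t 11.22 pos [ 0.5337 -0.1387  0.1455] f [0.4 0.3 1.8] delta mm [ 0.4 60.2 31.4] turn [-0.    0.14  0.17]
wrist open_top 0.84 [ 0.5447 -0.0443  0.1054] [122.7 147.1]
wrist stop_top 0.98 [ 0.5358 -0.0932  0.1094] [193.5 191.2]
wrist close_top 0.71 [ 0.5343 -0.1432  0.1083] [267.  220.6]
wrist close_top 0.3 [ 0.5261 -0.2066  0.1227] [355.8 276. ]
wrist estop_top 0.97 [ 0.5271 -0.2073  0.1246] [358.4 276.9]
side open_top 0.66 [ 0.5384 -0.0444  0.1093] [279.8 177.6]
side stop_top 0.64 [ 0.5384 -0.0956  0.1048] [285.9 167.5]
side close_top 0.62 [ 0.386  -0.0388  0.0064] [346.4 233.7]
side close_top 0.51 [ 0.5327 -0.1391  0.103 ] [293.1 159.3]
side estop_top 0.5 [ 0.5268 -0.2054  0.1249] [302.8 138.6]
```

View pics/b4.png

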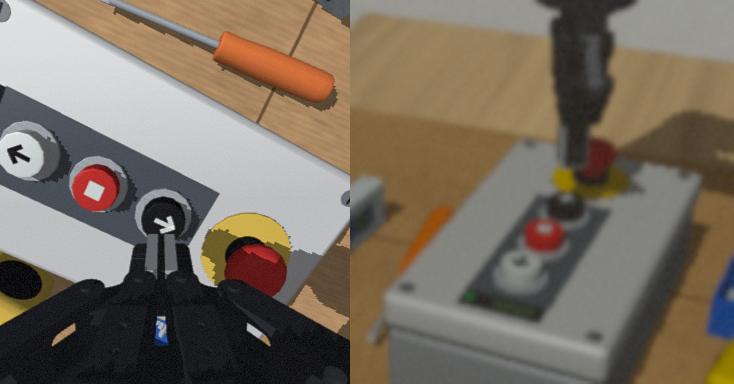

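The three buttons have come back out, the box hasn't moved, and the mushroom reads (0.527,-0.207). Next is the emergency stop.

arm_command(
  plan=[
    [[0, 0.012, 0.006, 0, 0, 0, 0], [0, 0.015, 0.008, 0, 0, 0, 0], [0, 0.015, 0.008, 0, 0, 0, 0], [0, 0.012, 0.006, 0, 0, 0, 0], [0.002, 0.002, 0.001, 0, 0, 0, 0], [0.003, 0, 0, 0, 0, 0, 0], [0, 0, 0, 0, 0, 0, 0]],
  ],
)

```text
t: 12.3
tool_pos: [0.5249, -0.2068, 0.1354]
tool_rot: [2.003, 0.398, -2.022]
contact_force: [0.1, -0.2, -0.1]
opening: -0.0003
```

```bash
python3 -c "
from h import *
to('estop',.130)"
```

```text
t 12.3 pos [ 0.5249 -0.2068  0.1354] f [ 0.1 -0.2 -0.1] delta mm [ 5.4  0.4 -2.3] turn [-0.    0.46  0.4 ]
```

arm_command(
  plan=[
    [[0.003, 0.0004, -0.002, 0, 0.4, 0.4, 0], [0.002, 0, 0, 0, 0, 0, 0], [0.0015, 0, 0, 0, 0, 0, 0], [0.0015, 0, 0, 0, 0, 0, 0], [0, 0, 0, 0, 0, 0, 0]],
  ],
)

```text
t: 12.72
tool_pos: [0.5273, -0.205, 0.1271]
tool_rot: [2.008, 0.393, -2.009]
contact_force: [-0.0, 0.9, -0.5]
opening: 0.0002
```

arm_command(
  plan=[
    [[0.0015, 0, 0, 0, 0, 0, 0], [0.0015, 0, 0, 0, 0, 0, 0], [0.0015, 0, 0, 0, 0, 0, 0], [0, 0, 0, 0, 0, 0, 0]],
  ],
)

```text
t: 13.05
tool_pos: [0.5277, -0.2047, 0.125]
tool_rot: [2.006, 0.393, -2.008]
contact_force: [0.3, 0.3, 0.3]
opening: 0.0001
```

arm_command(
  plan=[
    [[0.0015, 0, 0, 0, 0, 0, 0], [0.0015, 0, 0, 0, 0, 0, 0]],
  ],
)

```text
t: 13.22
tool_pos: [0.528, -0.2047, 0.1232]
tool_rot: [2.006, 0.392, -2.007]
contact_force: [-3.1, -0.3, 6.4]
opening: 0.0001
```

arm_command(
  plan=[
    [[0.0015, 0, 0, 0, 0, 0, 0], [0.001, 0, 0, 0, 0, 0, 0]],
  ],
)

```text
t: 13.38
tool_pos: [0.528, -0.2047, 0.1218]
tool_rot: [2.005, 0.393, -2.007]
contact_force: [-2.5, 0.3, 5.5]
opening: -0.0003
```

arm_command(
  plan=[
    [[0.0012, 0, 0, 0, 0, 0, 0], [0.001, 0, 0, 0, 0, 0, 0]],
  ],
)

```text
t: 13.55
tool_pos: [0.528, -0.2047, 0.121]
tool_rot: [2.004, 0.393, -2.008]
contact_force: [-3.8, 1.7, 8.0]
opening: -0.0001
```

arm_command(
  plan=[
    [[0.001, 0, 0, 0, 0, 0, 0], [0, 0, 0, 0, 0, 0, 0]],
  ],
)

```text
t: 13.72
tool_pos: [0.5282, -0.2046, 0.1211]
tool_rot: [2.004, 0.393, -2.008]
contact_force: [-0.6, -0.3, -0.4]
opening: -0.0001
```

arm_command(
  plan=[
    [[0.0015, 0, 0, 0, 0, 0, 0], [0.0015, 0, 0, 0, 0, 0, 0]],
  ],
)

```text
t: 13.88
tool_pos: [0.5285, -0.2047, 0.1209]
tool_rot: [2.003, 0.393, -2.008]
contact_force: [-6.3, 1.1, 12.1]
opening: -0.0002
```

arm_command(
  plan=[
    [[-0.003, 0, 0, 0, 0, 0, 0], [-0.01, 0, 0, 0, 0, 0, 0], [-0.03, 0, 0, 0, 0, 0, 0], [-0.035, 0, 0, 0, 0, 0, 0], [-0.035, 0, 0, 0, 0, 0, 0], [-0.03, 0, 0, 0, 0, 0, 0], [0, 0, 0, 0, 0, 0, 0], [0, 0, 0, 0, 0, 0, 0]],
  ],
)

```text
t: 14.55
tool_pos: [0.5273, -0.2022, 0.2667]
tool_rot: [2.002, 0.401, -2.014]
contact_force: [-1.2, 1.4, -1.2]
opening: 0.0005
```

```bash
python3 -c "
from h import *
to('estop',.2)
N=P+['control_box','screwdriver','level','tape','tub']
look('wrist',save='w5.png');look('scene',N,'s5.png');look('side',N,'d5.png')
c=lambda a,y,x:cv2.resize(cv2.imread('pics/'+a)[y:y+90,x:x+90],(260,260))
cv2.imwrite('pics/b5.png',np.vstack([np.hstack([c('d1.png',110,250),c('d4.png',110,250),c('d5.png',110,250)]),np.hstack([c('s1.png',100,190),c('s5.png',100,190),cv2.resize(cv2.imread('pics/w5.png'),(260,260))])]))"
```

```text
t 14.55 pos [ 0.5273 -0.2022  0.2667] f [-1.2  1.4 -1.2] delta mm [66.7  4.   1.3] turn [-0.   0.3  0.2]
wrist open_top 0.98 [ 0.5456 -0.0454  0.1091] [115.1  93.5]
wrist stop_top 0.84 [ 0.5342 -0.0932  0.1089] [160.3 124.6]
wrist close_top 0.66 [ 0.5334 -0.1414  0.1091] [206.7 144.4]
wrist close_top 0.23 [ 0.382  -0.0426  0.0043] [118.9 204.3]
wrist estop_top 0.74 [ 0.3782 -0.0425  0.0045] [118.2 206.6]
wrist estop_top 0.7 [ 0.525  -0.2044  0.1151] [262.1 177. ]
scene open_top 0.57 [ 0.5409 -0.0469  0.1102] [255.2 167.7]
scene stop_top 0.5 [ 0.5405 -0.0937  0.1066] [241.8 159.2]
scene close_top 0.63 [ 0.5338 -0.1401  0.1082] [231.3 148.4]
scene estop_top 0.5 [ 0.5293 -0.2084  0.1243] [214.9 129.8]
scene screwdriver 0.63 [ 0.659  -0.141   0.0023] [192.6 204.8]
scene screwdriver 0.32 [ 0.5417 -0.0971  0.1066] [240.4 158.7]
scene level 0.56 [ 0.7499 -0.1161  0.0032] [165.2 229.7]
scene tape 0.71 [ 0.384  -0.0453  0.0014] [300.8 174.6]
scene tape 0.69 [ 0.7496 -0.1129  0.0042] [166.  230.1]
scene tub 0.85 [ 0.3545 -0.1887  0.0049] [271.4 144.9]
side open_top 0.58 [ 0.5401 -0.0442  0.1103] [279.1 177.2]
side stop_top 0.64 [ 0.5379 -0.0913  0.106 ] [285.7 168. ]
side close_top 0.66 [ 0.5344 -0.1398  0.1041] [292.4 158.6]
side estop_top 0.54 [ 0.5243 -0.2055  0.1192] [303.6 140.9]
side control_box 0.66 [ 0.5368 -0.1265  0.0037] [287.  197.6]
side screwdriver 0.42 [ 0.6599 -0.1381  0.0035] [240.4 185.4]
side screwdriver 0.19 [ 0.3822 -0.0369  0.0054] [348. 235.]
side level 0.8 [ 0.749  -0.1074  0.0018] [202.7 185.6]
side tape 0.65 [ 0.3828 -0.0383  0.0044] [347.8 234.8]
side tub 0.88 [ 0.3567 -0.1892 -0.0004] [365.8 199.5]
```

View pics/b5.png

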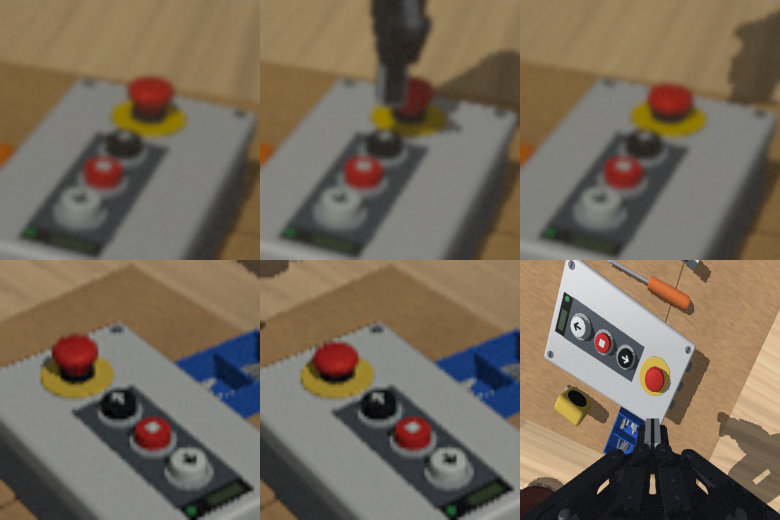

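The mushroom now sits visibly lower than in the first pictures, in both views. The buttons are out, nothing has moved, and the arm is well clear, so I'm handing the job in.

```bash
python3 -c "
from h import *
print(finish_job(), ctrl.get_obs()['t'])"
```

```text
the job is handed in; nothing more can be done
the job is handed in; nothing more can be done
```

I pressed white open, red stop and black close in that order, then pushed the red mushroom in, and handed the job in at about 15 s. No verdict is reported, so this rests on my own checks.

- **Buttons:** Each was pressed with the closed fingertips from 110 mm to about 104 mm above the bench, where it stopped. The highest upward force I read was 9.4 N on open, 4.9 N on stop and 4.1 N on close. After each press I pulled the fingertip clear, 15 mm or more above the cap, before moving on.
- **Emergency stop:** It went down from 128 to 121 mm, held there against 12 N, and stayed in after I withdrew.
- **Last pictures:** The mushroom sits visibly lower and all three buttons are out. The box, screwdriver, level, tape and tub read within about 7 mm of where they started, roughly the networks' error. The gripper is about 140 mm clear above the box.
- **Doubtful checks:**
    - The networks gave a few wrong labels, such as the mushroom at the tape measure; I discarded these against the pictures.
    - Force readings were noisy by about 1 N, and one dropped to about zero while the fingertip rested on the mushroom. I pushed once more to confirm the hard stop.
    - For close, the evidence is that it stalled at the same height as the other two, as its force rose no higher than the spring's.

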